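# Hook the pulley-box cover under its ledge and swing it shut

## Robot

A 6-joint arm with a two-finger parallel gripper is mounted at the origin on the work surface. World frame = base frame: x ahead of the robot, y to its left, z up, the work surface at z = 0. Lengths are in m, angles in rad, forces in N, time in s.
With the tool pointing down it reaches from about 0.425 to 0.95 m from the base axis. Payload 3.5 kg.
Tool frame: the origin (TCP) lies midway between the tips of the shut fingers; the grasp point (between the pads) lies 19 mm behind it; x points along the fingers, y is the direction in which the jaws open and shut, and the axes are right-handed (so a half turn about x gives the same grasp; the last joint's range is limited). The gripper opens to 85 mm and grips with 20 to 120 N. Pads are 22 mm wide; open, the fingers measure 114 mm over their backs; the gripper's body (76 mm by 85 mm) begins 54 mm behind the grasp point. The pads swing forward as they close: fully open they stand 13 mm farther back than shut.
Start: joints at [-1.459, 0.286, 1.577, -0, 1.279, -0.15], TCP at [0.175, -0.652, 0.231] pointing down, gripper open.
Joint ranges: [-2.77, 2.77], [-0.9, 2.22], [0.21, 2.48], [-1.53, 4.67], [0.24, 2.81], [-2.84, 2.84]. Speed limits (rad/s): [2.79, 2.79, 3.14, 3.14, 3.14, 3.14].

## Interface

Orientations are given as a unit quaternion [x, y, z, w].
In Python, from plant import ctrl, vision gives the robot as it stands. The module is installed in compiled form; this text tells all that it offers.
- The arm moves only by the tool play_rows, never from a script. Its arguments are lists of equal length, an entry for each row: "claw": the closure in counts, from 0 (fully open) to 255 (shut); "travel": the shift along the tool's x, y, z in m, a list of three; "dr": the turn, a rotation vector about the tool's x, y, z in rad, a list of three. In form: {"claw": [claw, ...], "travel": [[tx, ty, tz], ...], "dr": [[wx, wy, wz], ...]}. A call has 1 to 20 rows; each row is the pose to reach, as a shift and turn from the pose measured when the call began, along the tool's axes at that moment; what a row does not reach only later rows make up. A row lasts 1/10 s, in which the tool goes at most 50 mm and 8.59 degrees, less where a joint would pass 70% of its speed; a pose out of reach is approached as far as the arm can. A call with a gripper value outside its range is refused whole. The fingers move at their own pace and stop on an object; "force" is the grip in N (left out, the last holds). Time passes only in rows, so rows that repeat a pose let the fingers close. It gives the time, the measured TCP pose, the force and the opening at its end, in the units of the state.
- ctrl.get_state(): the state, without advancing time (a new reading comes with each control period).
- vision.read_camera(name): name is "side" or "top"; returns a dict with "img" (480x640x3 uint8, red, green, blue), "range_z" (480x640 float32, m along the optical axis (not along the pixel's ray), 0 where there is no reading), "K" (3x3 intrinsics, pixels), "world_to_cam" (4x4, takes a point from world to camera coordinates). Camera axes: x right, y up, looking along -z (the intrinsics and any distortion apply to the point x, -y, -z); pixel columns grow to the right and rows downward; lengths in m; the calibration is good to about 2 mm. A picture is of the moment at which its call begins.
- ctrl.sign_off(): hands the job in, once; it reports no verdict.
The state is a dict: "time": time; "qpos": joint angles; "dq": joint speeds; "joint_efforts": joint torques, N m; "eef_pos": TCP position; "tcp_rot": TCP orientation; "contact_force": force on the tool from outside, world axes, zero at the start; "wrist_torque": the same for the moment, N m; "opening": opening from 0.0 (shut) to 1.0 (fully open).
Only numpy, scipy, OpenCV 4.12 (cv2) and the standard library are available. Lean on these libraries where they do the work, as an engineer would, in place of code of your own. Each camera call takes 0.05 s, during which the arm holds its last target.

## Task

Put the loose cover back on the lathe's pulley box: pick it up by its wooden handle, hook its lip under the ledge with the cover tilted, push it gently home against the stop, then swing the other end down and press until the spring catch snaps over the edge. Feel your way and never force it against the box (stay well under 30 N), then let go and leave everything else on the bench where it is.

Things in the scene. Friction and masses are not known exactly. Their poses are not given: they have to be found in the camera images.
- cover: the loose cover: aluminium plate 134 (its x) x 104 (y) x 6 mm, with a flat lip on its -x edge, 30 mm long, 66 mm wide, 5 mm thick, flush with the underside, and a wooden bar handle across its top. 0.2 to 0.42 kg. Lies flat on the bench at first. Origin: centre of the plate's underside, 97 mm from the lip's end; x points from the lip to the far edge, z up
- cover_grip (a point): middle of the cover's bar handle: 18 mm thick (along cover x), 70 mm long (cover y), from the plate's top to 40 mm above the underside. This point is 24 mm above the underside, 7 mm from the plate's centre towards the far edge. Axes as the cover's
- cover_lip (a point): middle of the lip's end face (half its width, half its 5 mm thickness): 104 mm from the handle's middle along -x, 21.5 mm below it. Axes as the cover's
- cover_far (a point): middle of the top of the cover's far edge, opposite the lip: 60 mm from the handle's middle along +x, 18 mm below it. Axes as the cover's
- housing: fixed grey pulley box of a small lathe, 212 (its x) x 108 (y) mm, open on top, two brass pulleys inside. Its rim, on which the plate rests, is 60 mm above the bench (both sides and +x end). Ledge, stop, catch and posts are one top frame on slotted screws, which sits up to 10 mm off its mark along +x or -x, unmeasured: the stop must be felt. Origin: centre of the underside; x from ledge to catch, z up
- ledge (a point): mark of the middle of the ledge's lower edge (true edge: up to 10 mm off along x, exact in y and z). The ledge is 8 mm thick, its underside 9 mm above the rim; it overhangs 26 mm from its edge back (-x) to the upright wall that stops the lip. The slot is 76 mm wide between cheeks; a tilted lip may dip up to 17 mm below the rim there. Axes as the housing's
- nose (a point): mark of the tip of the catch's nose at rest, at its flat underside (true tip: shifted along x as the ledge is): 8 mm above the rim, 134 mm along +x from the ledge's edge. Above it: 3 mm upright face, then a ramp going 8 mm back over 14 mm of height; 24 mm wide. With the lip home the plate reaches 4 mm past the tip, its top 2 mm below it. Fixed to the box. Axes as the housing's
- posts (a point): mark of the middle of the top of the two posts either side of the catch, at their face towards the ledge (shifted along x as the ledge is): 14 mm above the rim, 6 mm past the nose's tip, 52 mm wide over both. If the lip is more than 2 mm short of its stop, the plate lands on the posts instead of the rim. Axes as the housing's
- catch (a joint): how far the sprung catch is pushed back along housing +x, m: 0 at rest, 0.010 at its stop; its spring pushes with 1 N at rest and 0.2 N more per mm. The plate's far edge, pressed down on the ramp, pushes it back 4 mm or more until it springs out over the plate; with friction it takes some 5 to 12 N down on the far edge (swing, not just push flat)
- mandrel: bystander: tapered steel mandrel standing on its 42 mm foot, 105 mm tall; origin at the centre of its underside
- finial: bystander: turned wooden finial, 44 mm foot, 74 mm tall; origin at the centre of its underside
- stone: bystander: grey sharpening stone on a wooden base, 210 x 75 x 44 mm; origin at the centre of its underside
- bowl: bystander: turned wooden Go bowl, 124 mm across, 85 mm tall; origin at the centre of its underside
- bowl_lid: bystander: turned wooden bowl lid, 132 mm across, 25 mm tall; origin at the centre of its underside
- clamp: bystander: wooden hand-screw clamp, two 200 mm jaws, 40 mm tall; origin at the centre of its underside
- gouge: bystander: slim turning tool with a wooden handle, 260 mm long, lying down
Things that resemble listed ones, but are neither listed nor needed, are in the scene too. Leave any black or red look-alike of the cover alone.

How it is judged:
On the way:
1. the cover's lip is under the ledge, 14.5 mm or more past the ledge's mark, while the cover is tilted, far end up, by more than 0.14 rad (x of cover_lip in the frame of ledge between -0.04 and -0.0145 m and y of cover_lip in the frame of ledge between -0.008 and 0.008 m and z of cover_lip in the frame of ledge between -0.032 and -0.002 m and angle between cover_grip's own z axis and vertical between 0.14 and 0.8 rad), for 0.1 s.
At the end, for the whole second after the job is handed in: The cover lies flat on the rim (tilt under 0.035 rad) with its lip under the ledge (13.5 to 38.5 mm past the ledge's mark, within 8 mm of its middle), the top of its far edge under the catch's nose, the catch sprung back to within 1.5 mm of rest, and the cover still and released (x of cover_lip in the frame of ledge between -0.0385 and -0.0135 m and y of cover_lip in the frame of ledge between -0.008 and 0.008 m and z of cover_lip in the frame of ledge below -0.002 m and z of cover_far in the frame of nose between -0.006 and -0.0003 m and angle between cover_grip's own z axis and vertical below 0.035 rad and value of joint catch below 0.0015 m and linear speed of cover below 0.02 m/s); the robot touches nothing.
It fails at once if the cover is forced against the box or its catch with more than 30 N (contact force between cover and housing above 30 N).
It fails at once if another thing on the bench is moved more than 30 mm (distance of any of mandrel, finial, stone, bowl, bowl_lid, clamp, gouge from where it was at the start of the episode above 0.03 m).
It also fails if it takes over 59 s, if anything falls off the work surface, if the arm or the gripper's body presses on something with over 40 N, if the wrist force passes 120 N, or if a joint passes its speed limit or range.

## Working session

There is one attempt and no reset: what is moved stays moved. The work goes in short steps, Python scripts to look and compute and a tool call to move; the robot and the scene stay as the last step left them, time stands still between calls to the robot, and variables do not carry over. Pictures are saved under pics/ and viewed, and the job is handed in when it is done.

Besides the shell and the picture viewer there is one more tool, called after ">>>" by a JSON object that holds its "method" and its "body". play_rows: Moves the arm, as the interface text tells. Its arguments: {"type":"object","properties":{"claw":{"type":"array","items":{"type":"number"}},"travel":{"type":"array","items":{"type":"array","items":{"type":"number"}}},"dr":{"type":"array","items":{"type":"array","items":{"type":"number"}}},"force":{"type":"number"}},"required":["claw","travel","dr"]}

```bash
mkdir -p pics; cat > h.py <<'E'
import numpy as np, cv2
from plant import ctrl, vision
def snap(n):
    d=vision.read_camera(n); return d
def save(img,name): cv2.imwrite('pics/'+name, cv2.cvtColor(img,cv2.COLOR_RGB2BGR))
def pt(d,u,v,z=None):
    K=d['K'];T=np.linalg.inv(d['world_to_cam'])
    r=np.array([(u-K[0,2])/K[0,0],-(v-K[1,2])/K[1,1],-1.0])
    if z is None: return T[:3,:3]@(r*d['range_z'][int(round(v)),int(round(u))])+T[:3,3]
    w=T[:3,:3]@r; o=T[:3,3]; return o+w*(z-o[2])/w[2]
def cloud(d):
    K=d['K'];T=np.linalg.inv(d['world_to_cam']);h,w=d['range_z'].shape
    u,v=np.meshgrid(np.arange(w),np.arange(h));r=np.stack([(u-K[0,2])/K[0,0],-(v-K[1,2])/K[1,1],-np.ones((h,w))],-1)*d['range_z'][...,None]
    return r@T[:3,:3].T+T[:3,3]
def px(d,p):
    K=d['K'];c=d['world_to_cam'][:3,:3]@np.array(p)+d['world_to_cam'][:3,3]
    return K[0,0]*c[0]/-c[2]+K[0,2], K[1,1]*-c[1]/-c[2]+K[1,2]
E
python3 - <<'E'
from h import *
for n in('top','side'):
    d=snap(n);save(d['img'],n+'0.png');print(n,d['K'].tolist(),np.linalg.inv(d['world_to_cam'])[:3].round(3).tolist(),sorted(d))
    np.save(n+'0.npy',d,allow_pickle=True)
print(ctrl.get_state())
E
```

```text
top [[489.8875214274683, 0.0, 316.3796148189141], [0.0, 489.8875214274683, 240.86558890152062], [0.0, 0.0, 1.0]] [[0.013, 0.998, -0.058, 0.46], [-1.0, 0.012, -0.013, 0.007], [-0.012, 0.058, 0.998, 1.157]] ['K', 'img', 'range_z', 'world_to_cam']
side [[471.12493473162846, 0.0, 322.52708471224037], [0.0, 471.12493473162846, 243.4110017463534], [0.0, 0.0, 1.0]] [[0.985, 0.126, -0.121, 0.4], [-0.174, 0.656, -0.735, -0.795], [-0.013, 0.745, 0.667, 0.792]] ['K', 'img', 'range_z', 'world_to_cam']
{'time': 0.1, 'qpos': array([-1.45900195e+00,  2.87097022e-01,  1.57804956e+00,  4.25973064e-06,
        1.27856965e+00, -1.49967784e-01]), 'dq': array([-4.43237943e-05, -2.15039090e-03, -4.26585827e-03, -1.98924308e-04,
       -1.38562426e-03, -5.95169731e-04]), 'joint_efforts': array([ 5.76015900e-04, -4.07296228e+01, -2.93701333e+01, -1.83313859e-04,
        3.38222126e-03,  1.63901643e-05]), 'eef_pos': array([ 0.17466217, -0.65139613,  0.23006192]), 'tcp_rot': array([ 0.70107454,  0.09303306, -0.70104299,  0.09153179]), 'contact_force': array([-0.1441006 ,  0.94848802,  0.09226278]), 'wrist_torque': array([-0.01547078,  0.03173815, -0.01457552]), 'opening': 0.9987862240211065}
```

View pics/top0.png

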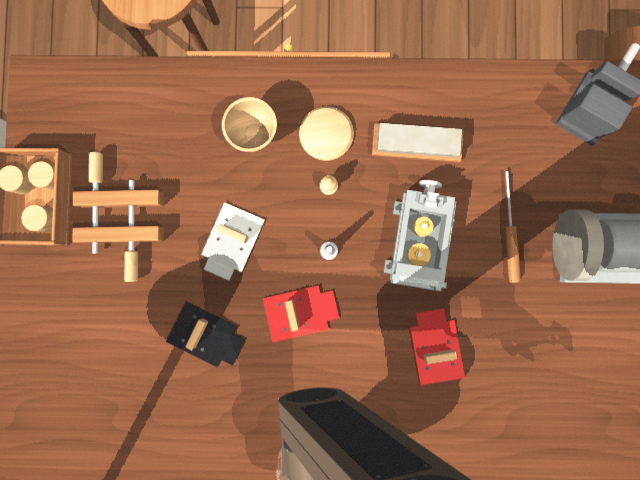

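View pics/side0.png

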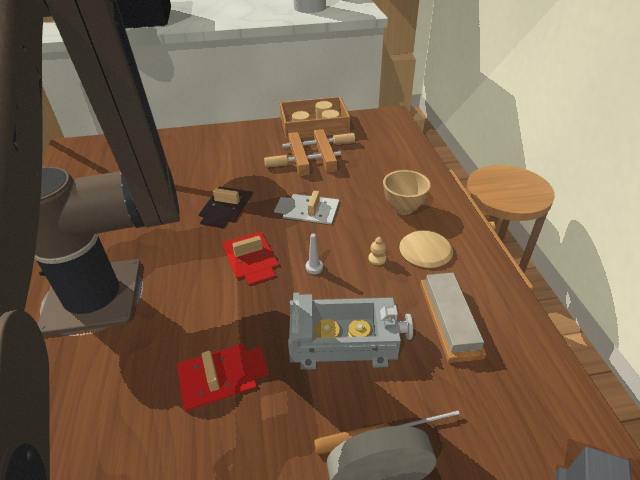

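Candidates for the cover are the bare aluminium one at top-view (233,240), the black one at (205,333), and the red ones at (300,313) and (438,347). The description says aluminium, so I choose (233,240). I'll check it and the housing in one close crop.

```bash
python3 - <<'E'
from h import *
d=np.load('top0.npy',allow_pickle=True).item()
a=cv2.resize(d['img'][190:290,185:285],None,fx=4,fy=4,interpolation=cv2.INTER_CUBIC)
b=cv2.resize(d['img'][175:300,370:470],None,fx=4,fy=4,interpolation=cv2.INTER_CUBIC)
c=np.zeros((500,800,3),np.uint8);c[:400,:400]=a;c[:500,400:]=b
save(c,'crop1.png')
P=cloud(d);np.set_printoptions(precision=3,suppress=True)
hsv=cv2.cvtColor(d['img'],cv2.COLOR_RGB2HSV)
# cover plate mask by height 3..10mm near
x,y,z=P[...,0],P[...,1],P[...,2]
for (u,v) in [(225,225),(250,225),(220,265),(300,340),(420,285),(400,230),(447,230),(235,233),(360,200)]: print(u,v,P[v,u])
E
```

```text
225 225 [0.561 0.238 0.007]
250 225 [0.562 0.179 0.007]
220 265 [0.467 0.248 0.006]
300 340 [0.294 0.057 0.003]
420 285 [ 0.427 -0.216  0.035]
400 230 [ 0.551 -0.168  0.05 ]
447 230 [ 0.551 -0.271  0.059]
235 233 [0.54  0.207 0.046]
360 200 [ 0.625 -0.081  0.   ]
```

View pics/crop1.png

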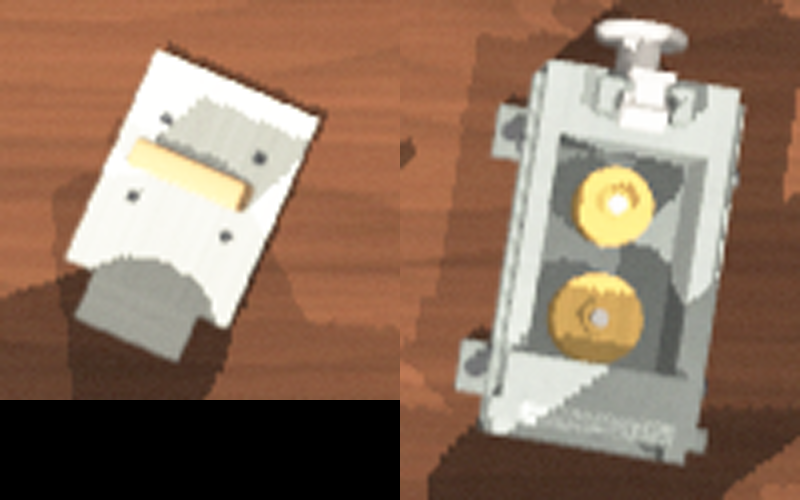

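The crop shows a bare plate with wooden handle and lip at lower left (lip end around full-image (217,272)). The box has its ledge end at the bottom and its catch at the top (430,190). Now I'll measure both.

```bash
python3 - <<'E'
from h import *
np.set_printoptions(precision=4,suppress=True)
d=np.load('top0.npy',allow_pickle=True).item()
P=cloud(d);s=np.load('side0.npy',allow_pickle=True).item();Q=cloud(s)
# cover by colour
hsv=cv2.cvtColor(d['img'],cv2.COLOR_RGB2HSV)
m=((hsv[...,1]<60)&(hsv[...,2]>90)).astype(np.uint8)
m[:195]=0;m[285:]=0;m[:,:190]=0;m[:,280:]=0
# handle
hm=((P[...,2]>0.03)&(P[...,0]>0.4)&(P[...,0]<0.65)&(P[...,1]>0.12)&(P[...,1]<0.3)).astype(np.uint8)
r=cv2.minAreaRect((P[hm>0][:,:2]*1000).astype(np.float32));print('handle',r,P[hm>0][:,2].mean(), 'med',np.median(P[hm>0],0))
Qh=Q[(Q[...,2]>0.03)&(Q[...,0]>0.4)&(Q[...,0]<0.65)&(Q[...,1]>0.12)&(Q[...,1]<0.27)]
print('side handle',cv2.minAreaRect((Qh[:,:2]*1000).astype(np.float32)),len(Qh))
full=((m>0)|(hm>0)).astype(np.uint8)
c=max(cv2.findContours(full,0,1)[0],key=cv2.contourArea)
ap=cv2.approxPolyDP(c,2.5,True)[:,0]
for q in ap: print(q,pt(d,*q,0.006)[:2])
# housing
reg=(P[...,0]>0.38)&(P[...,0]<0.68)&(P[...,1]>-0.32)&(P[...,1]<-0.13)
for lo,hi in((.045,.066),(.066,.072),(.072,.082),(.082,.15)):
    k=reg&(P[...,2]>lo)&(P[...,2]<hi)
    if k.sum()>5: print(lo,k.sum(),cv2.minAreaRect((P[k][:,:2]*1000).astype(np.float32)), np.median(P[k],0))
H=np.zeros((480,640),np.uint8);H=np.clip(P[...,2]*2500,0,255).astype(np.uint8)
cr=cv2.resize(cv2.applyColorMap(H,cv2.COLORMAP_JET)[175:300,370:470],None,fx=4,fy=4,interpolation=cv2.INTER_NEAREST)
Hs=np.clip(Q[...,2]*2500,0,255).astype(np.uint8)
cs=cv2.resize(s['img'][280:380,275:425],None,fx=3.3,fy=3.3,interpolation=cv2.INTER_CUBIC)[...,::-1]
o=np.zeros((500,800,3),np.uint8);o[:,:400]=cr;o[:330,400:]=cs[:,:400] if cs.shape[1]>=400 else 0
cv2.imwrite('pics/hz.png',o);cv2.imwrite('pics/hs.png',cs)
E
```

```text
handle ((541.1475830078125, 216.4185333251953), (70.76830291748047, 17.834827423095703), 67.3026123046875) 0.03937862459367761 med [0.5404 0.2154 0.0394]
side handle ((543.5524291992188, 214.36578369140625), (73.68256378173828, 17.960683822631836), 67.4655532836914) 139
[224 203] [0.6136 0.2417]
[202 254] [0.4921 0.2907]
[208 258] [0.4829 0.2763]
[205 270] [0.4546 0.2826]
[229 280] [0.4319 0.2256]
[234 269] [0.4578 0.2144]
[242 270] [0.4557 0.1955]
[264 219] [0.5766 0.146 ]
0.045 1886 ((544.9077758789062, -221.30471801757812), (125.3729019165039, 243.00106811523438), 81.2001724243164) [ 0.576  -0.2218  0.0586]
0.066 59 ((524.0825805664062, -220.11705017089844), (90.88760375976562, 203.738525390625), 70.50663757324219) [ 0.6131 -0.2203  0.0706]
0.072 1051 ((532.279296875, -218.7852325439453), (119.8060302734375, 201.0177764892578), 81.53104400634766) [ 0.4546 -0.2145  0.0768]
0.082 67 ((535.47802734375, -232.32772827148438), (57.46958541870117, 191.44554138183594), 78.19432830810547) [ 0.6216 -0.2319  0.0843]
```

View pics/hz.png

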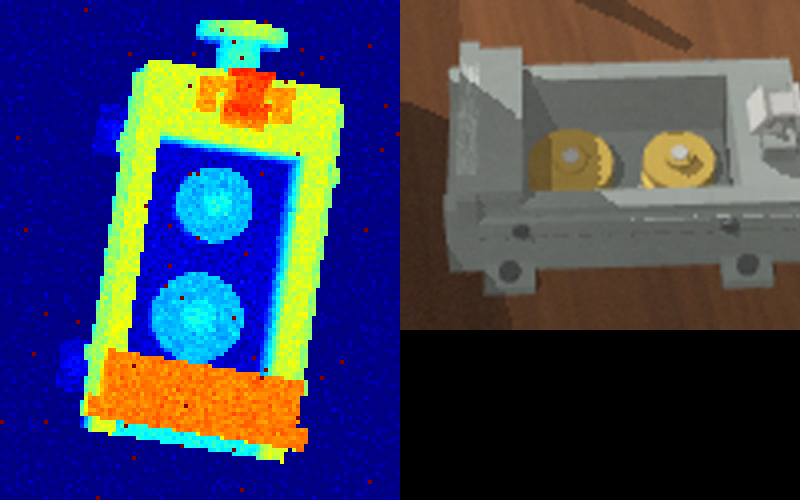

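View pics/hs.png

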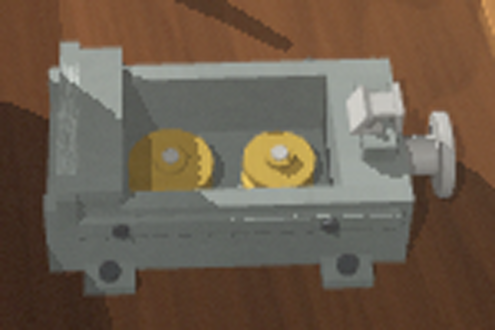

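```bash
python3 - <<'E'
from h import *
np.set_printoptions(precision=4,suppress=True)
for n in('top','side'):
    d=np.load(n+'0.npy',allow_pickle=True).item();P=cloud(d)
    x,y,z=P[...,0],P[...,1],P[...,2]
    reg=(x>.38)&(x<.68)&(y>-.32)&(y<-.13)
    led=reg&(abs(z-.077)<.003)&(x<.53)
    L=P[led][:,:2];r=cv2.minAreaRect((L*1000).astype(np.float32));print(n,'ledge',r,np.median(P[led][:,2]))
    # axis from rim edges: per-row extents in strips
    rim=reg&(abs(z-.060)<.003)
    R=P[rim][:,:2]
    best=None
    for a in np.radians(np.arange(-20,10,.25)):
        e=np.array([-np.sin(a),np.cos(a)]);t=R@e
        w=np.percentile(t,99)-np.percentile(t,1)
        if best is None or w<best[0]: best=(w,a)
    a=best[1];ex=np.array([np.cos(a),np.sin(a)]);ey=np.array([-np.sin(a),np.cos(a)])
    print(' rim width',best[0],'angle',np.degrees(a))
    def ext(M,ax): t=M@ax;return np.percentile(t,[1,99])
    print(' rim lat',ext(R,ey),ext(R,ey).mean(),'lon',ext(R,ex),' ledge lon',ext(L,ex),'lat',ext(L,ey),ext(L,ey).mean())
    # far posts/nose
    for lo,hi in((.071,.078),(.080,.092)):
        k=reg&(z>lo)&(z<hi)&(x>.57);M=P[k][:,:2]
        print('  z',lo,k.sum(),'lon',ext(M,ex),'lat',ext(M,ey),ext(M,ey).mean())
    np.savez('house_'+n,a=a)
E
```

```text
top ledge ((451.49530029296875, -206.8133544921875), (119.81680297851562, 37.91082763671875), 81.27411651611328) 0.07688985675096083
 rim width 0.11143727479262949 angle -9.25
 rim lat [-0.1853 -0.0739] -0.12961305503704493 lon [0.4549 0.664 ]  ledge lon [0.4602 0.4974] lat [-0.1889 -0.0763] -0.1326173864406246
  z 0.071 131 lon [0.6319 0.6576] lat [-0.1558 -0.1041] -0.12995375537725934
  z 0.08 99 lon [0.6361 0.6614] lat [-0.1416 -0.1183] -0.12998086147985874
side ledge ((453.3710021972656, -208.76876831054688), (120.7983627319336, 36.79441833496094), 81.01085662841797) 0.0779164445447793
 rim width 0.11151155913171232 angle -7.250000000000001
 rim lat [-0.2072 -0.0957] -0.1514408978655966 lon [0.4525 0.6878]  ledge lon [0.4575 0.4954] lat [-0.2059 -0.0917] -0.14884086960324197
  z 0.071 148 lon [0.6298 0.6581] lat [-0.1791 -0.1263] -0.15268114292094415
  z 0.08 123 lon [0.6339 0.659 ] lat [-0.1642 -0.14  ] -0.15211542827026647
```

```bash
python3 - <<'E'
from h import *
np.set_printoptions(precision=4,suppress=True)
for n in('top','side'):
    d=np.load(n+'0.npy',allow_pickle=True).item();P=cloud(d)
    x,y,z=P[...,0],P[...,1],P[...,2]
    reg=(x>.38)&(x<.68)&(y>-.32)&(y<-.13)
    a=np.radians(-8.8);ex=np.array([np.cos(a),np.sin(a)]);ey=np.array([-np.sin(a),np.cos(a)])
    s=P[...,:2]@ex;t=P[...,:2]@ey
    rim=reg&(abs(z-.060)<.004)
    # side edges in strips s
    A=[];B=[]
    for s0 in np.arange(.50,.63,.01):
        k=rim&(s>s0)&(s<s0+.01);A.append((s0+.005,t[k].min(),t[k].max()))
    A=np.array(A);print(n,'slopes deg',np.degrees(np.polyfit(A[:,0],A[:,1],1)[0]),np.degrees(np.polyfit(A[:,0],A[:,2],1)[0]),'mean edges',A[:,1].mean(),A[:,2].mean(),A[:,1:].mean())
    led=reg&(abs(z-.077)<.004)&(x<.53);E=[]
    tm=A[:,1:].mean()
    for t0 in np.arange(tm-.05,tm+.05,.008):
        k=led&(t>t0)&(t<t0+.008);E.append((t0+.004,np.max(s[k]),np.min(s[k])))
    E=np.array(E);f=np.polyfit(E[:,0],E[:,1],1);print(' ledge slope deg',np.degrees(f[0]),'edge at centre',np.polyval(f,tm)); print(E[:,1])
    f=np.polyfit(E[:,0],E[:,2],1);print(' back edge',np.degrees(f[0]),np.polyval(f,tm))
    k=reg&(z>.071)&(z<.078)&(x>.57);print(' posts lon',s[k].min(),'lat mid',(t[k].min()+t[k].max())/2)
    k=reg&(z>.080)&(z<.092)&(x>.57);print(' nose lon',np.percentile(s[k],3),'lat mid',(t[k].min()+t[k].max())/2)
    # cover
    reg=(x>.38)&(x<.68)&(y>.1)&(y<.33)
    k=reg&(z>.036)&(z<.044);r=cv2.minAreaRect((P[k][:,:2]*1000).astype(np.float32));print(' handle',r)
E
```

```text
top slopes deg -0.8144652148773038 -1.0020988726706936 mean edges -0.1919617534715194 -0.07817331275567832 -0.13506753311359884
 ledge slope deg -0.10112191241184947 edge at centre 0.4964296964813072
[0.4969 0.4965 0.4968 0.496  0.4967 0.4958 0.496  0.4969 0.4959 0.4967
 0.4967 0.496  0.4967]
 back edge -0.25557146368931966 0.459402963341928
 posts lon 0.6306627029143409 lat mid -0.13499660483403791
 nose lon 0.635219007010387 lat mid -0.1350931221147216
 handle ((541.039794921875, 216.16085815429688), (69.61302185058594, 17.834827423095703), 67.3026123046875)
side slopes deg -1.1089986572391095 0.26806398152379235 mean edges -0.19404796645506073 -0.08029808318377794 -0.13717302481941934
 ledge slope deg 0.1651008647832611 edge at centre 0.4983461662630633
[0.4982 0.4983 0.4983 0.4983 0.4983 0.4983 0.4984 0.4983 0.4984 0.4984
 0.4984 0.4985 0.4985]
 back edge 0.15718929857029407 0.46238939712779453
 posts lon 0.6333098007843602 lat mid -0.13499117349348771
 nose lon 0.6385255531016003 lat mid -0.134783926593191
 handle ((543.3079223632812, 214.5432891845703), (73.79805755615234, 17.596914291381836), 66.5007553100586)
```

```bash
cat >> h.py <<'E'
from scipy.spatial.transform import Rotation as Rn
def Rdown(yaw):  # tool y axis at world angle yaw, x down
    y=np.array([np.cos(yaw),np.sin(yaw),0]);x=np.array([0,0,-1.]);return np.column_stack([x,y,np.cross(x,y)])
def rel(pT,RT,st=None):
    st=st or ctrl.get_state();R=Rn.from_quat(st['tcp_rot']).as_matrix();p=st['eef_pos']
    return R.T@(np.array(pT)-p), Rn.from_matrix(R.T@RT).as_rotvec()
E
python3 - <<'E'
from h import *
np.set_printoptions(precision=4,suppress=True)
st=ctrl.get_state();R=Rn.from_quat(st['tcp_rot']).as_matrix();print(R)
print('yaw y',np.degrees(np.arctan2(R[1,1],R[0,1])),np.degrees(st['qpos']))
for yaw in(-22.2,157.8):
    print(yaw,rel([.5415,.2155,.12],Rdown(np.radians(yaw))))
E
```

```text
[[-0.0002  0.2588 -0.9659]
 [ 0.0021 -0.9659 -0.2588]
 [-1.     -0.0021 -0.0003]]
yaw y -75.00218440384724 [-83.5947  16.4494  90.4156   0.0002  73.2566  -8.5925]
-22.2 (array([ 0.1118, -0.7422, -0.5786]), array([-0.9216, -0.0013,  0.0018]))
157.8 (array([ 0.1118, -0.7422, -0.5786]), array([2.22  , 0.0022, 0.0015]))
```

>>> {"method": "play_rows", "body": {"claw": [0, 0, 0, 0, 0, 0, 0, 0, 0, 0, 0, 0, 0, 0, 0, 0, 0, 0, 0, 0], "travel": [[-0.019, -0.303, -0.418], [-0.019, -0.303, -0.418], [-0.019, -0.303, -0.418], [-0.019, -0.303, -0.418], [-0.019, -0.303, -0.418], [-0.019, -0.303, -0.418], [-0.019, -0.303, -0.418], [-0.019, -0.303, -0.418], [-0.019, -0.303, -0.418], [0.062, -0.742, -0.579], [0.062, -0.742, -0.579], [0.062, -0.742, -0.579], [0.062, -0.742, -0.579], [0.062, -0.742, -0.579], [0.062, -0.742, -0.579], [0.062, -0.742, -0.579], [0.062, -0.742, -0.579], [0.062, -0.742, -0.579], [0.062, -0.742, -0.579], [0.062, -0.742, -0.579]], "dr": [[-0.1, 0, 0], [-0.2, 0, 0], [-0.3, 0, 0], [-0.4, 0, 0], [-0.5, 0, 0], [-0.6, 0, 0], [-0.7, 0, 0], [-0.8, 0, 0], [-0.922, 0, 0], [-0.922, 0, 0], [-0.922, 0, 0], [-0.922, 0, 0], [-0.922, 0, 0], [-0.922, 0, 0], [-0.922, 0, 0], [-0.922, 0, 0], [-0.922, 0, 0], [-0.922, 0, 0], [-0.922, 0, 0], [-0.922, 0, 0]], "force": 80}}

```text
time: 2.1
eef_pos: [0.5411, 0.2185, 0.1687]
tcp_rot: [-0.586, -0.396, 0.586, -0.394]
contact_force: [1.1, -0.1, -0.2]
opening: 1.0
```

```bash
python3 - <<'E'
from h import *
np.set_printoptions(precision=4,suppress=True)
print(rel([.5415,.2155,.013],Rdown(np.radians(-22.2))),ctrl.get_state()['eef_pos'],ctrl.get_state()['qpos'])
E
```

```text
(array([0.1557, 0.0019, 0.0028]), array([ 0.0029, -0.0016,  0.0025])) [0.5411 0.2185 0.1687] [0.2087 0.1467 1.8603 0.003  1.1357 0.5921]
```

>>> {"method": "play_rows", "body": {"claw": [0, 0, 0, 0, 0, 0, 255, 255, 255, 255, 255, 255, 255], "travel": [[0.04, 0.002, 0.003], [0.08, 0.002, 0.003], [0.12, 0.002, 0.003], [0.145, 0.002, 0.003], [0.155, 0.002, 0.003], [0.155, 0.002, 0.003], [0.155, 0.002, 0.003], [0.155, 0.002, 0.003], [0.155, 0.002, 0.003], [0.155, 0.002, 0.003], [0.155, 0.002, 0.003], [0.155, 0.002, 0.003], [0.155, 0.002, 0.003]], "dr": [[0.003, -0.002, 0.002], [0.003, -0.002, 0.002], [0.003, -0.002, 0.002], [0.003, -0.002, 0.002], [0.003, -0.002, 0.002], [0.003, -0.002, 0.002], [0.003, -0.002, 0.002], [0.003, -0.002, 0.002], [0.003, -0.002, 0.002], [0.003, -0.002, 0.002], [0.003, -0.002, 0.002], [0.003, -0.002, 0.002], [0.003, -0.002, 0.002]], "force": 100}}

```text
time: 3.4
eef_pos: [0.5422, 0.2156, 0.0148]
tcp_rot: [0.587, 0.394, -0.587, 0.394]
contact_force: [-2.8, 0.3, 6.0]
opening: 0.188
```

```bash
python3 - <<'E'
from h import *
np.set_printoptions(precision=4,suppress=True)
st=ctrl.get_state();print(st)
d=snap('side');save(cv2.resize(d['img'][130:280,220:420],None,fx=4,fy=4),'grasp.png')
E
```

```text
{'time': 3.4, 'qpos': array([0.2046, 0.3593, 1.9265, 0.0001, 0.8553, 0.592 ]), 'dq': array([-0.0016,  0.0026, -0.0006,  0.0003,  0.0025,  0.0003]), 'joint_efforts': array([ -0.4346, -33.596 , -21.1867,  -0.0879,  -0.418 ,  -0.0143]), 'eef_pos': array([0.5422, 0.2156, 0.0148]), 'tcp_rot': array([ 0.5871,  0.3943, -0.5868,  0.3944]), 'contact_force': array([-2.8282,  0.3178,  5.9672]), 'wrist_torque': array([0.0493, 0.2967, 0.0147]), 'opening': 0.18762016758134833}
```

View pics/grasp.png

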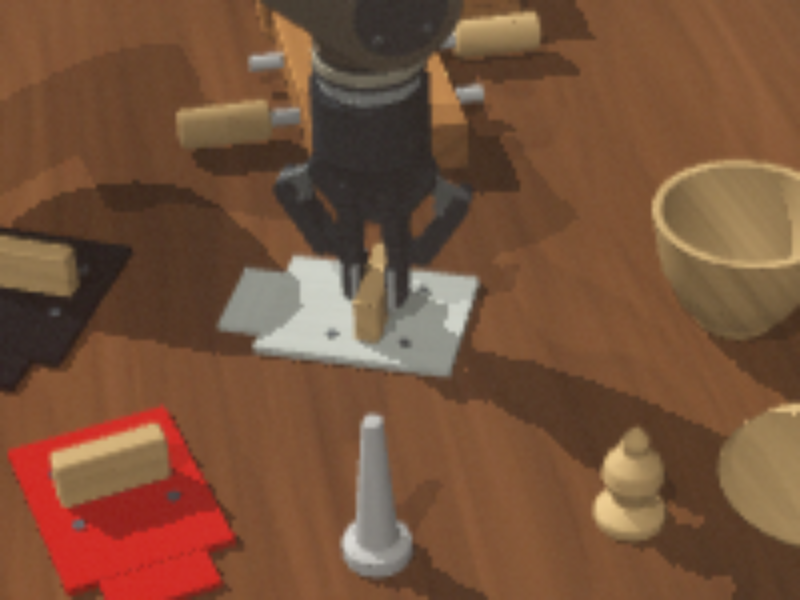

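```bash
cat >> h.py <<'E'
A=np.radians(-8.85); EDGE=np.array([.4703,-.2104,.060])  # true ledge edge, at rim height
HX=np.array([np.cos(A),np.sin(A),0]);HY=np.array([-np.sin(A),np.cos(A),0]);HZ=np.array([0,0,1.])
TC=np.array([.007,0,.0148])  # TCP in cover frame
def target(X,h0,th,Y=0.,A_=None):
    "lip end at X past edge (neg=under), plate lip-side underside corner h0 above rim, tilt th -> TCP pose"
    H=np.column_stack([HX,HY,HZ]);Rc=H@Rn.from_rotvec([0,-th,0]).as_matrix()
    C=EDGE+HX*(X+.030*np.cos(th))+HY*Y+HZ*h0
    p=C+Rc@(TC-np.array([-.067,0,0]))
    # tool: x=-cz, y=cx, z=-cy
    return p,np.column_stack([-Rc[:,2],Rc[:,0],-Rc[:,1]])
E
python3 - <<'E'
from h import *
np.set_printoptions(precision=4,suppress=True)
p,R=target(.008,.0725,.3);print(p,rel(p,R))
E
```

```text
[ 0.5721 -0.2262  0.1685] (array([-0.1538,  0.1947,  0.3977]), array([-0.2315,  0.0347,  0.2983]))
```

>>> {"method": "play_rows", "body": {"claw": [255, 255, 255, 255, 255, 255, 255, 255, 255, 255, 255, 255, 255, 255, 255, 255, 255, 255, 255, 255], "travel": [[-0.01, 0, 0], [-0.04, 0, 0], [-0.08, 0, 0], [-0.12, 0, 0], [-0.16, 0, 0], [-0.18, 0.01, 0.02], [-0.18, 0.03, 0.06], [-0.18, 0.05, 0.1], [-0.18, 0.07, 0.14], [-0.18, 0.09, 0.18], [-0.18, 0.11, 0.22], [-0.18, 0.13, 0.26], [-0.18, 0.15, 0.3], [-0.18, 0.165, 0.34], [-0.18, 0.18, 0.37], [-0.17, 0.19, 0.39], [-0.16, 0.195, 0.398], [-0.154, 0.195, 0.398], [-0.154, 0.195, 0.398], [-0.154, 0.195, 0.398]], "dr": [[0, 0, 0], [0, 0, 0], [0, 0, 0], [0, 0, 0], [0, 0, 0], [0, 0, 0], [-0.04, 0.006, 0.05], [-0.08, 0.012, 0.1], [-0.12, 0.018, 0.15], [-0.15, 0.022, 0.2], [-0.19, 0.028, 0.25], [-0.23, 0.035, 0.298], [-0.23, 0.035, 0.298], [-0.23, 0.035, 0.298], [-0.23, 0.035, 0.298], [-0.23, 0.035, 0.298], [-0.23, 0.035, 0.298], [-0.23, 0.035, 0.298], [-0.23, 0.035, 0.298], [-0.23, 0.035, 0.298]], "force": 110}}

```text
time: 5.45
eef_pos: [0.5719, -0.225, 0.168]
tcp_rot: [0.6, 0.375, -0.462, 0.534]
contact_force: [0.4, 0.2, -3.3]
opening: 0.191
```

```bash
python3 - <<'E'
from h import *
np.set_printoptions(precision=4,suppress=True)
p,R=target(.008,.0725,.3);print(rel(p,R));st=ctrl.get_state();print(st['eef_pos'],st['contact_force'],st['wrist_torque'],st['opening'])
d=snap('side');t=snap('top')
np.save('side1.npy',d,allow_pickle=True);np.save('top1.npy',t,allow_pickle=True)
o=np.zeros((450,800,3),np.uint8);o[:,:400]=cv2.resize(d['img'][230:380,260:393],(400,450));o[:,400:]=cv2.resize(t['img'][170:320,360:493],(400,450))
save(o,'over.png')
E
```

```text
(array([-0.0004,  0.0004,  0.0012]), array([-0.0001, -0.0015,  0.0017]))
[ 0.5719 -0.225   0.168 ] [ 0.3631  0.2186 -3.315 ] [-0.015   0.281  -0.0249] 0.1911605586339631
```

View pics/over.png

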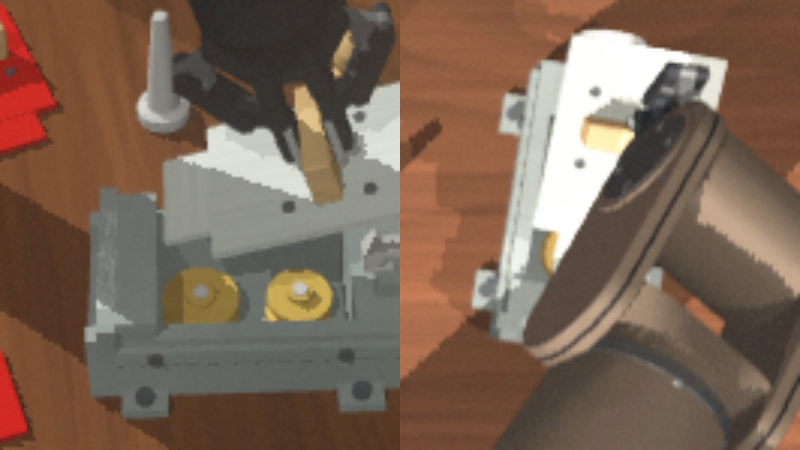

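The side view shows the cover held and tilted over the box, with the lip towards the ledge (lip end around crop (165,205)). I'll measure its in-hand pose from the side depth.

```bash
cat >> h.py <<'E'
def coverpts(d,st,lo=-.02,hi=.03):
    R=Rn.from_quat(st['tcp_rot']).as_matrix();Rc=np.column_stack([R[:,1],-R[:,2],-R[:,0]])
    o=st['eef_pos']-Rc@TC
    P=cloud(d);q=(P-o)@Rc
    return q
E
python3 - <<'E'
from h import *
np.set_printoptions(precision=4,suppress=True)
st=ctrl.get_state()
for n in('side1','top1'):
    d=np.load(n+'.npy',allow_pickle=True).item()
    q=coverpts(d,st);x,y,z=q[...,0],q[...,1],q[...,2]
    m=(abs(x)<.11)&(abs(y)<.065)&(abs(z-.006)<.006)
    M=q[m];k=(M[:,0]>-.06)&(M[:,0]<.06);c=np.linalg.lstsq(np.c_[M[k][:,:2],np.ones(k.sum())],M[k][:,2],rcond=None)[0]
    print(n,m.sum(),'plane',c)
    print(' x range',np.percentile(M[:,0],[.5,99.5]),'y',np.percentile(M[:,1],[.5,99.5]))
    l=M[M[:,0]<-.075];
    if len(l): print(' lip y',np.percentile(l[:,1],[1,99]),'x',np.percentile(l[:,0],1),'z',np.median(l[:,2]),len(l))
    for x0 in (-.06,-.04,-.02,0.03,.05):
        b=M[(M[:,0]>x0)&(M[:,0]<x0+.01)]; 
        if len(b): print('  y at',x0,b[:,1].min(),b[:,1].max())
E
```

```text
side1 2891 plane [-0.      0.0074  0.0056]
 x range [-0.0953  0.0681] y [-0.051   0.0518]
 lip y [-0.0319  0.035 ] x -0.09581129283439445 z 0.004625860420199657 302
  y at -0.06 -0.05126343230205628 0.05435673515074859
  y at -0.04 -0.05057632638322801 0.04520335047087277
  y at -0.02 -0.05155489815185845 0.022489860805653024
  y at 0.03 -0.050942059371222044 0.041991869255986115
  y at 0.05 -0.05259117384521253 0.05427208040717869
top1 1563 plane [0.0025 0.0009 0.0055]
 x range [-0.0885  0.0663] y [-0.0498  0.0534]
 lip y [-0.0309  0.0343] x -0.09658390576865411 z 0.003933384629275453 28
  y at -0.06 0.01852113059586909 0.05305744402115413
  y at -0.04 0.014558043312561443 0.05342799043076021
  y at -0.02 0.007067842447202548 0.05355764366235169
  y at 0.03 -0.05059051261339654 0.05350881417371287
  y at 0.05 -0.05083658928990669 0.05367164691541948
```

```bash
python3 - <<'E'
from h import *
np.set_printoptions(precision=4,suppress=True)
for a in((.008,.03,.3,-.001),(.008,.0025,.3,-.001)):
    p,R=target(*a);print(p,rel(p,R))
E
```

```text
[ 0.5719 -0.2272  0.126 ] (array([ 0.0411, -0.0131,  0.0018]), array([ 0.0002, -0.0005, -0.0003]))
[ 0.5719 -0.2272  0.0985] (array([ 0.0674, -0.0212,  0.0018]), array([ 0.0002, -0.0005, -0.0003]))
```

>>> {"method": "play_rows", "body": {"claw": [255, 255, 255, 255, 255, 255, 255, 255, 255], "travel": [[0.02, -0.006, 0.002], [0.041, -0.013, 0.002], [0.05, -0.016, 0.002], [0.056, -0.018, 0.002], [0.06, -0.019, 0.002], [0.064, -0.02, 0.002], [0.067, -0.021, 0.002], [0.067, -0.021, 0.002], [0.067, -0.021, 0.002]], "dr": [[0, 0, 0], [0, 0, 0], [0, 0, 0], [0, 0, 0], [0, 0, 0], [0, 0, 0], [0, 0, 0], [0, 0, 0], [0, 0, 0]]}}

```text
time: 6.45
eef_pos: [0.5722, -0.2276, 0.0993]
tcp_rot: [0.6, 0.374, -0.462, 0.535]
contact_force: [0.0, -0.6, -4.0]
opening: 0.19
```

```bash
python3 - <<'E'
from h import *
np.set_printoptions(precision=4,suppress=True)
st=ctrl.get_state();print(st['eef_pos'],st['contact_force'],st['wrist_torque'],st['opening'])
for X in(-.01,-.018,-.022,-.026):
    p,R=target(X,.0025,.3,-.001);print(X,rel(p,R))
d=snap('side');np.save('side2.npy',d,allow_pickle=True)
save(cv2.resize(d['img'][250:390,260:440],(720,560)),'down.png')
E
```

```text
[ 0.5722 -0.2276  0.0993] [ 0.0032 -0.5693 -4.0125] [-0.0236  0.2837 -0.0027] 0.19013191896475326
-0.01 (array([-0.0046, -0.0178, -0.0003]), array([ 0.0002, -0.0003, -0.0009]))
-0.018 (array([-0.007 , -0.0254, -0.0003]), array([ 0.0002, -0.0003, -0.0009]))
-0.022 (array([-0.0082, -0.0292, -0.0003]), array([ 0.0002, -0.0003, -0.0009]))
-0.026 (array([-0.0094, -0.033 , -0.0003]), array([ 0.0002, -0.0003, -0.0009]))
```

View pics/down.png

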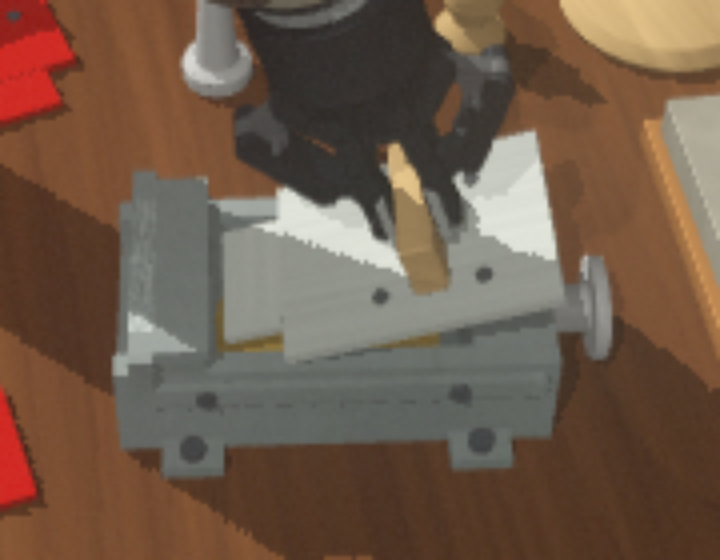

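The lip sits just short of the ledge (lip end around crop (225,290)) with no contact force. I'll slide it under.

>>> {"method": "play_rows", "body": {"claw": [255, 255, 255, 255, 255, 255], "travel": [[-0.002, -0.006, 0], [-0.003, -0.012, 0], [-0.0046, -0.018, 0], [-0.006, -0.022, 0], [-0.007, -0.025, 0], [-0.007, -0.025, 0]], "dr": [[0, 0, 0], [0, 0, 0], [0, 0, 0], [0, 0, 0], [0, 0, 0], [0, 0, 0]]}}

```text
time: 7.1
eef_pos: [0.5461, -0.2235, 0.0987]
tcp_rot: [0.6, 0.374, -0.462, 0.535]
contact_force: [0.4, -0.4, -3.5]
opening: 0.187
```

```bash
python3 - <<'E'
from h import *
np.set_printoptions(precision=4,suppress=True)
st=ctrl.get_state();print(st['eef_pos'],st['contact_force'],st['contact_force']@HX,st['wrist_torque'],st['opening'])
for X in(-.02,-.022,-.024,-.026,-.028):
    p,R=target(X,.0025,.3,-.001);print(X,rel(p,R))
E
```

```text
[ 0.5461 -0.2235  0.0987] [ 0.3641 -0.3794 -3.4614] 0.41813521034515283 [-0.0225  0.233  -0.0128] 0.1870973404014397
-0.02 (array([-0.0004, -0.0019, -0.0003]), array([-0.0001, -0.0002, -0.0009]))
-0.022 (array([-0.001 , -0.0038, -0.0003]), array([-0.0001, -0.0002, -0.0009]))
-0.024 (array([-0.0016, -0.0058, -0.0003]), array([-0.0001, -0.0002, -0.0009]))
-0.026 (array([-0.0022, -0.0077, -0.0003]), array([-0.0001, -0.0002, -0.0009]))
-0.028 (array([-0.0028, -0.0096, -0.0003]), array([-0.0001, -0.0002, -0.0009]))
```

>>> {"method": "play_rows", "body": {"claw": [255, 255, 255, 255], "travel": [[-0.0003, -0.001, 0], [-0.0006, -0.002, 0], [-0.0009, -0.003, 0], [-0.001, -0.0038, 0]], "dr": [[0, 0, 0], [0, 0, 0], [0, 0, 0], [0, 0, 0]]}}

```text
time: 7.5
eef_pos: [0.5423, -0.2229, 0.0985]
tcp_rot: [0.6, 0.374, -0.462, 0.535]
contact_force: [-0.1, -0.1, -3.6]
opening: 0.187
```

>>> {"method": "play_rows", "body": {"claw": [255, 255], "travel": [[-0.0003, -0.001, 0], [-0.0003, -0.001, 0]], "dr": [[0, 0, 0], [0, 0, 0]]}}

```text
time: 7.7
eef_pos: [0.5411, -0.2227, 0.0984]
tcp_rot: [0.6, 0.374, -0.462, 0.535]
contact_force: [0.3, -0.7, -3.6]
opening: 0.19
```

>>> {"method": "play_rows", "body": {"claw": [255, 255], "travel": [[-0.0003, -0.001, 0], [-0.0003, -0.001, 0]], "dr": [[0, 0, 0], [0, 0, 0]]}}

```text
time: 7.9
eef_pos: [0.5401, -0.2226, 0.0984]
tcp_rot: [0.6, 0.374, -0.462, 0.535]
contact_force: [-0.2, -1.1, -3.9]
opening: 0.189
```

>>> {"method": "play_rows", "body": {"claw": [255, 255], "travel": [[-0.0003, -0.001, 0], [-0.0003, -0.001, 0]], "dr": [[0, 0, 0], [0, 0, 0]]}}

```text
time: 8.1
eef_pos: [0.5396, -0.2226, 0.0989]
tcp_rot: [0.6, 0.373, -0.462, 0.536]
contact_force: [3.4, -0.5, -3.4]
opening: 0.189
```

>>> {"method": "play_rows", "body": {"claw": [255, 255], "travel": [[-0.0003, -0.001, 0], [-0.0003, -0.001, 0]], "dr": [[0, 0, 0], [0, 0, 0]]}}

```text
time: 8.3
eef_pos: [0.5394, -0.2227, 0.0994]
tcp_rot: [0.601, 0.372, -0.461, 0.536]
contact_force: [3.8, -0.5, -4.3]
opening: 0.186
```

```bash
python3 - <<'E'
from h import *
np.set_printoptions(precision=4,suppress=True)
st=ctrl.get_state();print(st['eef_pos'],st['contact_force'],st['contact_force']@HX,st['wrist_torque'],st['opening'])
for X in(-.024,-.026):
    p,R=target(X,.0025,.3,-.001);print(X,rel(p,R))
d=snap('side');np.save('side3.npy',d,allow_pickle=True)
save(cv2.resize(d['img'][250:390,260:440],(720,560)),'home.png')
q=coverpts(d,st);x,y,z=q[...,0],q[...,1],q[...,2]
m=(abs(x)<.11)&(abs(y)<.065)&(abs(z-.006)<.006)
M=q[m];k=(M[:,0]>-.05)&(M[:,0]<.06);c=np.linalg.lstsq(np.c_[M[k][:,:2],np.ones(k.sum())],M[k][:,2],rcond=None)[0];print(c,np.percentile(M[:,0],[.5,99.5]),np.percentile(M[:,1],[.5,99.5]))
E
```

```text
[ 0.5394 -0.2227  0.0994] [ 3.8361 -0.4837 -4.3359] 3.864881125431163 [ 0.0664 -0.7402  0.0306] 0.18625596028494648
-0.024 (array([ 0.0011,  0.0005, -0.0005]), array([-0.0012,  0.0009, -0.0054]))
-0.026 (array([ 0.0005, -0.0014, -0.0005]), array([-0.0012,  0.0009, -0.0054]))
[0.0053 0.0082 0.0063] [-0.1081  0.0696] [-0.0578  0.0526]
```

View pics/home.png

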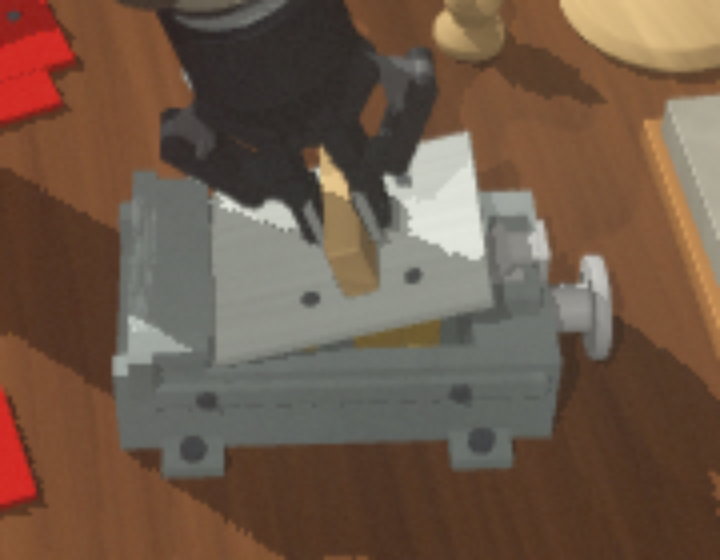

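```bash
cat >> h.py <<'E'
def sw(th,h0,push=.0003): 
    return target(-.026+.005*np.sin(th)-push,h0,th,-.001)
E
python3 - <<'E'
from h import *
np.set_printoptions(precision=4,suppress=True)
for th in(.27,.24,.21,.18,.15,.13): print(th,rel(*sw(th,.002)))
E
```

```text
0.27 (array([ 0.0036,  0.0001, -0.0005]), array([-0.0011,  0.0009, -0.0352]))
0.24 (array([ 0.0058,  0.0005, -0.0005]), array([-0.0011,  0.0009, -0.0652]))
0.21 (array([ 0.0081,  0.0009, -0.0005]), array([-0.0011,  0.0009, -0.0952]))
0.18 (array([ 0.0103,  0.0011, -0.0005]), array([-0.0012,  0.0008, -0.1252]))
0.15 (array([ 0.0126,  0.0012, -0.0005]), array([-0.0012,  0.0008, -0.1552]))
0.13 (array([ 0.0141,  0.0012, -0.0005]), array([-0.0012,  0.0008, -0.1752]))
```

>>> {"method": "play_rows", "body": {"claw": [255, 255, 255, 255, 255, 255, 255], "travel": [[0.0035, 0, -0.0002], [0.0058, 0.0004, -0.0004], [0.008, 0.0008, -0.0004], [0.0103, 0.001, -0.0004], [0.0125, 0.0012, -0.0004], [0.014, 0.0012, -0.0004], [0.014, 0.0012, -0.0004]], "dr": [[0, 0, -0.035], [0, 0, -0.065], [0, 0, -0.095], [0, 0, -0.125], [0, 0, -0.155], [0, 0, -0.175], [0, 0, -0.175]]}}

```text
time: 9.05
eef_pos: [0.5452, -0.2232, 0.0863]
tcp_rot: [0.566, 0.424, -0.507, 0.494]
contact_force: [3.2, -0.8, -4.0]
opening: 0.186
```

```bash
cat > rep.py <<'E'
from h import *
np.set_printoptions(precision=4,suppress=True)
import sys
st=ctrl.get_state();print(st['time'],st['eef_pos'],'F house',st['contact_force']@HX,st['contact_force']@HY,st['contact_force'][2],'T about HY',st['wrist_torque']@HY,st['opening'])
R=Rn.from_quat(st['tcp_rot']).as_matrix();Rc=np.column_stack([R[:,1],-R[:,2],-R[:,0]]);o=st['eef_pos']-Rc@TC
th=np.arcsin(Rc[2,0]);c=o+Rc@[-.067,0,0]-EDGE;lip=o+Rc@[-.097,0,0]-EDGE;far=o+Rc@[.067,0,.006]-EDGE
print('th',th,'h0',c[2],'X',lip@HX,'Y',lip@HY,'lipz',lip[2],'far x,z',far@HX,far[2])
for a in sys.argv[1:]:
    t,h,pu=map(float,a.split(','));print(a,rel(*sw(t,h,pu)))
E
python3 rep.py .11,.0015,.0003 .09,.0015,.0003 .07,.001,.0003 .05,.001,.0003
```

```text
9.05 [ 0.5452 -0.2232  0.0863] F house 3.3360412576176266 -0.33475451227189956 -3.977713340701117 T about HY -0.6964009290225548 0.18576272518923
th 0.1295490133672308 h0 0.0020557684921672092 X -0.025249992032379563 Y -0.0010923500418631579 lipz -0.0018198399565972703 far x,z 0.13660056690901168 0.025316540023927955
.11,.0015,.0003 (array([ 0.0019, -0.0002, -0.0002]), array([-0.0007,  0.0007, -0.0195]))
.09,.0015,.0003 (array([ 0.0034, -0.    , -0.0002]), array([-0.0007,  0.0007, -0.0395]))
.07,.001,.0003 (array([ 0.0054,  0.0001, -0.0002]), array([-0.0008,  0.0007, -0.0595]))
.05,.001,.0003 (array([ 0.0069,  0.0002, -0.0002]), array([-0.0008,  0.0007, -0.0795]))
```

>>> {"method": "play_rows", "body": {"claw": [255, 255, 255, 255], "travel": [[0.001, -0.0001, -0.0001], [0.002, -0.0002, -0.0002], [0.0027, -0.0001, -0.0002], [0.0034, 0, -0.0002]], "dr": [[0, 0, -0.01], [0, 0, -0.02], [0, 0, -0.03], [0, 0, -0.04]]}}

```text
time: 9.45
eef_pos: [0.5459, -0.2233, 0.0832]
tcp_rot: [0.557, 0.435, -0.516, 0.484]
contact_force: [4.1, -0.9, -2.2]
opening: 0.189
```

```bash
python3 rep.py .08,.001,.0003 .07,.001,.0003 .06,.001,.0003 .05,.001,.0003
```

```text
9.45 [ 0.5459 -0.2233  0.0832] F house 4.164467677286964 -0.30803194917158466 -2.211263232584926 T about HY -1.0060908179416674 0.18885745028692777
th 0.08988187751041724 h0 0.001848632046182165 X -0.02554727067736865 Y -0.0010202040643474395 lipz -0.0008441950784654415 far x,z 0.13725207764700675 0.01985237091968134
.08,.001,.0003 (array([ 0.0015, -0.0003, -0.0001]), array([-0.001 ,  0.001 , -0.0099]))
.07,.001,.0003 (array([ 0.0023, -0.0002, -0.0001]), array([-0.001 ,  0.001 , -0.0199]))
.06,.001,.0003 (array([ 0.003 , -0.0001, -0.0001]), array([-0.001 ,  0.001 , -0.0299]))
.05,.001,.0003 (array([ 0.0038,  0.    , -0.0001]), array([-0.001 ,  0.001 , -0.0399]))
```

>>> {"method": "play_rows", "body": {"claw": [255, 255, 255], "travel": [[0.001, -0.0002, 0], [0.0016, -0.0002, 0], [0.0023, -0.0002, 0]], "dr": [[0, 0, -0.007], [0, 0, -0.014], [0, 0, -0.02]]}}

```text
time: 9.75
eef_pos: [0.5463, -0.2234, 0.0813]
tcp_rot: [0.553, 0.44, -0.521, 0.478]
contact_force: [4.0, -0.4, -2.6]
opening: 0.184
```

```bash
python3 rep.py .06,.001,.0003 .05,.001,.0003 .04,.0005,.0003 
```

```text
9.75 [ 0.5463 -0.2234  0.0813] F house 4.0398834085516 0.19448794336247668 -2.5827199448293983 T about HY -1.0595255860634307 0.18431710994548686
th 0.07033834941819711 h0 0.0013129825098040504 X -0.025616993519541775 Y -0.0010597565091062207 lipz -0.000795428414039262 far x,z 0.13755569923077643 0.01671571149597481
.06,.001,.0003 (array([ 0.0011, -0.0002, -0.0002]), array([-0.0011,  0.0012, -0.0103]))
.05,.001,.0003 (array([ 0.0018, -0.0001, -0.0002]), array([-0.0012,  0.0011, -0.0203]))
.04,.0005,.0003 (array([ 0.003 , -0.0001, -0.0002]), array([-0.0012,  0.0011, -0.0303]))
```

```bash
cat > chk.py <<'E'
from h import *
import sys
np.set_printoptions(precision=4,suppress=True)
st=ctrl.get_state()
d=snap('side')
save(cv2.resize(d['img'][250:390,260:440],(720,560),interpolation=cv2.INTER_CUBIC),sys.argv[1])
P=cloud(d)-EDGE;H=np.column_stack([HX,HY,HZ]);h=P@H;x,y,z=h[...,0],h[...,1],h[...,2]
m=(x>.005)&(x<.125)&(abs(y)<.05)&(z>.0)&(z<.028)
M=h[m]
for i in range(4):
    c=np.linalg.lstsq(np.c_[M[:,:2],np.ones(len(M))],M[:,2],rcond=None)[0];r=M[:,2]-M[:,:2]@c[:2]-c[2];M=M[abs(r)<max(.003,1.5*r.std())]
print('plate plane slope x,y',c[:2],'top z at edge x=.005',c[2]+c[0]*.005,'at .138',c[2]+c[0]*.138,len(M),r.std())
q=(x>-.01)&(x<.16)&(abs(y)<.06)&(abs(z-x*c[0]-y*c[1]-c[2])<.003)
print('x ext',np.percentile(x[q],[.5,99.5]),'y ext',np.percentile(y[q],[.5,99.5]))
E
python3 chk.py sw1.png
```

```text
plate plane slope x,y [ 0.0793 -0.0008] top z at edge x=.005 0.00777292501486704 at .138 0.018319969384039403 1738 0.0012298705088425912
x ext [0.0029 0.1557] y ext [-0.0526  0.0501]
```

View pics/sw1.png

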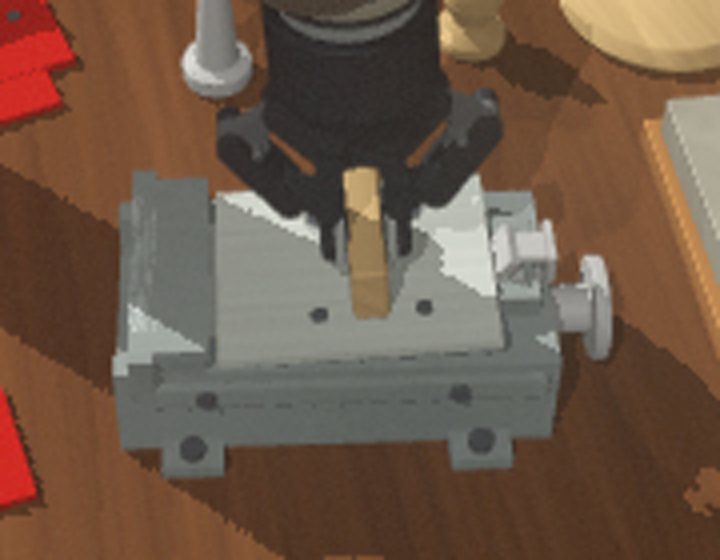

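The plate follows the hand (slope 0.08), the lip is under the ledge, and the far edge at crop (495,260) is bearing on the catch. I'll continue swinging in small steps.

>>> {"method": "play_rows", "body": {"claw": [255, 255, 255], "travel": [[0.0007, -0.0001, 0], [0.0013, -0.0001, 0], [0.002, -0.0001, 0]], "dr": [[0, 0, -0.007], [0, 0, -0.014], [0, 0, -0.02]]}}

```text
time: 10.1
eef_pos: [0.5467, -0.2234, 0.0792]
tcp_rot: [0.548, 0.446, -0.526, 0.473]
contact_force: [5.4, 0.1, -3.6]
opening: 0.194
```

```bash
python3 rep.py .04,.0005,.0003 .03,.0005,.0003
```

```text
10.1 [ 0.5467 -0.2234  0.0792] F house 5.281503786761561 0.8863424403547953 -3.6101214705393643 T about HY -1.1014042717401638 0.19401462681359635
th 0.05034977001855536 h0 0.0007131839103729498 X -0.025655038497276905 Y -0.001051814560286651 lipz -0.0007966710627309581 far x,z 0.13783508011494938 0.013449595123178087
.04,.0005,.0003 (array([ 0.001 , -0.0003, -0.0001]), array([-0.001 ,  0.0012, -0.0103]))
.03,.0005,.0003 (array([ 0.0017, -0.0002, -0.0001]), array([-0.001 ,  0.0012, -0.0203]))
```

>>> {"method": "play_rows", "body": {"claw": [255, 255, 255], "travel": [[0.0007, 0, 0], [0.0013, 0, 0], [0.002, 0, 0]], "dr": [[0, 0, -0.007], [0, 0, -0.014], [0, 0, -0.02]]}}

```text
time: 10.4
eef_pos: [0.547, -0.2235, 0.0773]
tcp_rot: [0.544, 0.451, -0.531, 0.468]
contact_force: [4.0, -0.2, -2.5]
opening: 0.187
```

```bash
python3 rep.py .02,.0003,.0 .01,.0000,.0;python3 chk.py sw2.png
```

```text
10.4 [ 0.547  -0.2235  0.0773] F house 3.9527111397387737 0.43873423371480025 -2.5460691456035462 T about HY -1.1016381503339545 0.1874099708056482
th 0.030238305339875857 h0 0.00026234082282849264 X -0.025704663175773333 Y -0.001083214865705988 lipz -0.0006446701009427888 far x,z 0.13803888418423763 0.010310909043396987
.02,.0003,.0 (array([ 0.0007, -0.    , -0.0002]), array([-0.001 ,  0.0012, -0.0102]))
.01,.0000,.0 (array([ 0.0018,  0.    , -0.0002]), array([-0.001 ,  0.0012, -0.0202]))
plate plane slope x,y [ 0.037  -0.0007] top z at edge x=.005 0.0069081362849202 at .138 0.011829525472698471 1711 0.0012173742871254562
x ext [0.0015 0.157 ] y ext [-0.0528  0.0499]
```

View pics/sw2.png

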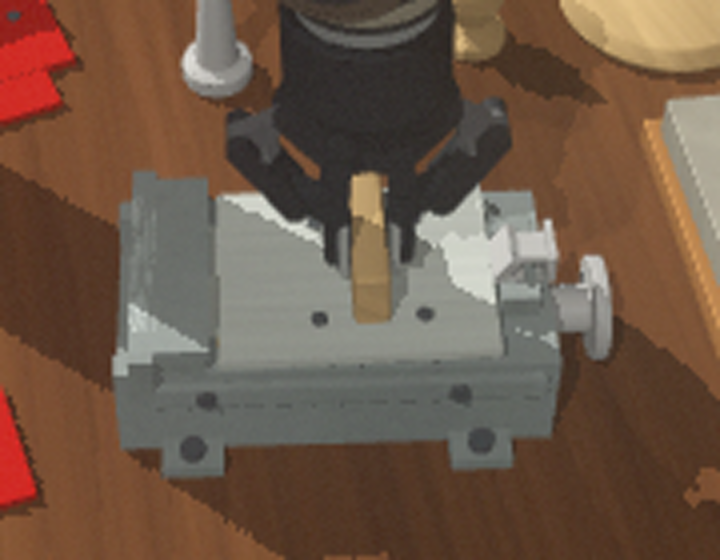

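>>> {"method": "play_rows", "body": {"claw": [255, 255, 255], "travel": [[0.0004, 0, 0], [0.0009, 0, 0], [0.0014, 0, 0]], "dr": [[0, 0, -0.006], [0, 0, -0.012], [0, 0, -0.018]]}}

```text
time: 10.75
eef_pos: [0.5473, -0.2236, 0.076]
tcp_rot: [0.54, 0.456, -0.535, 0.463]
contact_force: [5.0, -0.3, -3.6]
opening: 0.184
```

```bash
python3 rep.py .01,.0000,.0 .0,.0000,.0 -.01,-.0003,0;python3 chk.py sw3.png
```

```text
10.75 [ 0.5473 -0.2236  0.076 ] F house 4.938931408658127 0.45575602746204896 -3.5985652525964897 T about HY -1.099201243677931 0.18424674102932959
th 0.011984334465941089 h0 0.0002729645536680564 X -0.02574151200271085 Y -0.0011271596563657959 lipz -8.655687416538049e-05 far x,z 0.13817471168032255 0.00787839140617444
.01,.0000,.0 (array([ 0.0004, -0.0002, -0.0002]), array([-0.0011,  0.0013, -0.002 ]))
.0,.0000,.0 (array([ 0.0012, -0.0001, -0.0002]), array([-0.0011,  0.0013, -0.012 ]))
-.01,-.0003,0 (array([ 0.0022, -0.    , -0.0002]), array([-0.0011,  0.0012, -0.022 ]))
plate plane slope x,y [0.0186 0.0005] top z at edge x=.005 0.006925950463249922 at .138 0.009395764841837382 1723 0.0011825840894148652
x ext [0.0028 0.1528] y ext [-0.0529  0.0497]
```

View pics/sw3.png

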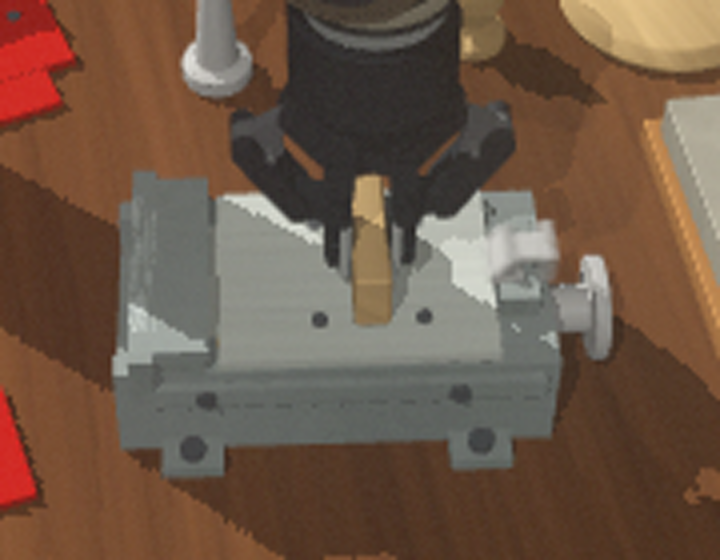

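The catch nose now shows farther left, at crop (493,245), which looks like it has sprung over the plate. I'll seat the plate the last bit.

>>> {"method": "play_rows", "body": {"claw": [255, 255, 255], "travel": [[0.0004, 0, 0], [0.0009, 0, 0], [0.0013, 0, 0]], "dr": [[0, 0, -0.004], [0, 0, -0.009], [0, 0, -0.014]]}}

```text
time: 11.1
eef_pos: [0.5475, -0.2237, 0.0748]
tcp_rot: [-0.536, -0.46, 0.538, -0.459]
contact_force: [4.0, -0.5, 0.4]
opening: 0.188
```

```bash
python3 rep.py ;python3 chk.py sw4.png
```

```text
11.1 [ 0.5475 -0.2237  0.0748] F house 4.028419039456465 0.14792771231794186 0.42551601403650763 T about HY -0.8948018683720211 0.18752841654140018
th -0.0025378515777778063 h0 0.00023167724036449178 X -0.02573986978489382 Y -0.0011334088907699583 lipz 0.0003078127059702729 far x,z 0.1382747115780312 0.005891581514624308
plate plane slope x,y [0.0013 0.0005] top z at edge x=.005 0.007110413185388827 at .138 0.007287885618353758 1719 0.001205591651645256
x ext [0.0029 0.1488] y ext [-0.0527  0.05  ]
```

View pics/sw4.png

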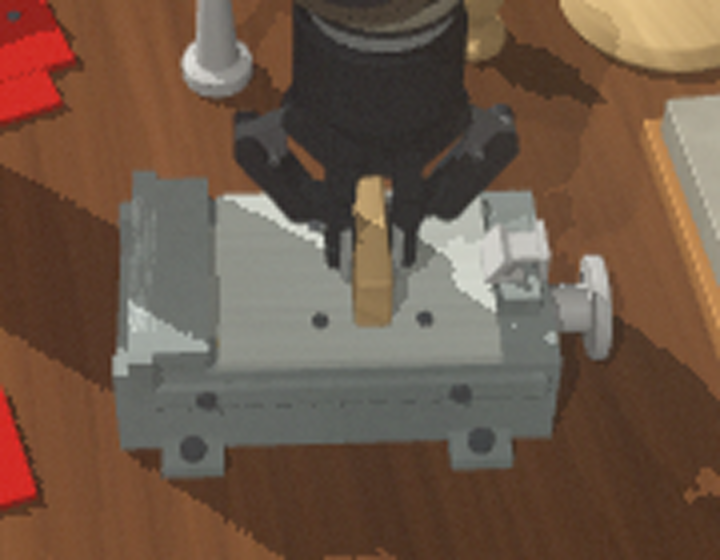

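The nose is at crop (483,250) over the plate, the plate is flat (slope 0.001), and the rim now carries the weight. I'll release with a partial opening and then lift straight up.

>>> {"method": "play_rows", "body": {"claw": [150, 150, 150, 150, 150, 150, 150, 150, 150, 150, 150, 150], "travel": [[0, 0, 0], [0, 0, 0], [0, 0, 0], [0, 0, 0], [-0.01, 0, 0], [-0.02, 0, 0], [-0.04, 0, 0], [-0.07, 0, 0], [-0.11, 0, 0], [-0.15, 0, 0], [-0.18, 0, 0], [-0.18, 0, 0]], "dr": [[0, 0, 0], [0, 0, 0], [0, 0, 0], [0, 0, 0], [0, 0, 0], [0, 0, 0], [0, 0, 0], [0, 0, 0], [0, 0, 0], [0, 0, 0], [0, 0, 0], [0, 0, 0]]}}

```text
time: 12.35
eef_pos: [0.5505, -0.2251, 0.263]
tcp_rot: [0.538, 0.456, -0.537, 0.464]
contact_force: [0.1, -0.6, -0.4]
opening: 0.414
```

```bash
python3 chk.py fin.png; python3 - <<'E'
from h import *
np.set_printoptions(precision=4,suppress=True)
d=snap('side');z=np.load('side0.npy',allow_pickle=True).item()
H=np.column_stack([HX,HY,HZ])
for n,D in(('before',z),('now',d)):
    h=(cloud(D)-EDGE)@H;x,y,zz=h[...,0],h[...,1],h[...,2]
    k=(x>.12)&(x<.17)&(abs(y)<.012)&(zz>.019)&(zz<.03)
    print(n,k.sum(),np.percentile(x[k],[2,50,98]))
save(d['img'],'finfull.png');t=snap('top');save(cv2.resize(t['img'][170:310,360:500],(560,560),interpolation=cv2.INTER_CUBIC),'fintop.png')
E
```

```text
plate plane slope x,y [0.0009 0.0021] top z at edge x=.005 0.007151131941463252 at .138 0.007267251831775999 2068 0.0012045064465109009
x ext [0.0029 0.1472] y ext [-0.0529  0.0522]
before 128 [0.1405 0.1529 0.1657]
now 132 [0.1404 0.1526 0.1654]
```

View pics/fin.png

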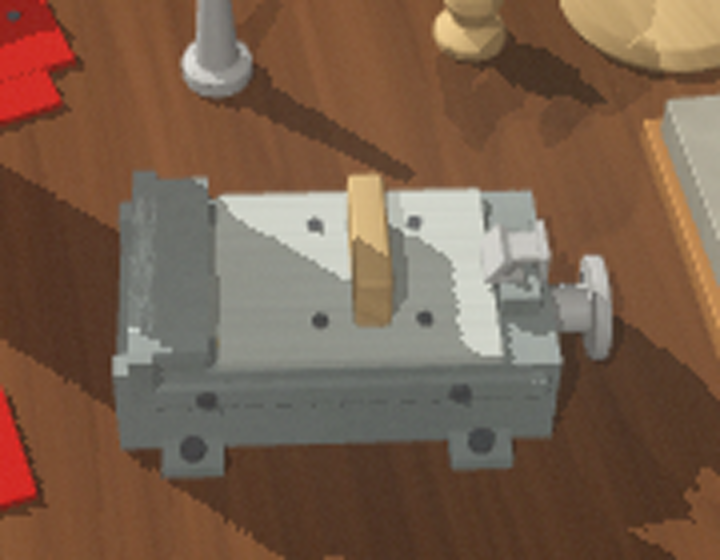

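View pics/finfull.png

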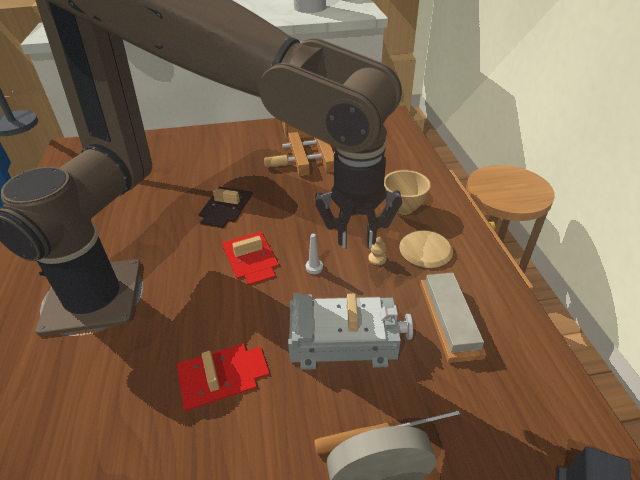

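The cover lies flat with its lip under the ledge. The catch is back within 0.3 mm of its at-rest position and its nose at crop (485,245) is over the plate. The gripper is clear and the bystanders are where they were. I'm handing in.

```bash
python3 -c "
from plant import ctrl
print(ctrl.sign_off())"
```

```text
the job is handed in; nothing more can be done
None
```

The aluminium cover is back on the pulley box and latched. The job is handed in at about 12.5 s; no verdict was reported.

**What I did:** I gripped the cover by its wooden handle and tilted it 0.3 rad. I slid the lip under the ledge until I felt the stop at about 4 N, where the camera measurement had predicted it. I then swung the far end down in small steps until the catch snapped over, let go and lifted clear.

**Last checks, from the side camera after release:**
- **Plate:** it is flat, with slopes of 0.001 along the box and 0.002 across it.
- **Lip:** in the last hand-pose reading before release it was about 25.7 mm past the ledge's true edge, and about 1 mm off its middle.
- **Catch:** it is within 0.3 mm of its rest position, and its nose is over the plate.
- **Forces:** the most I read during contact was about 5.4 N. I only read force at the end of each move, so a brief peak in between could have been missed.
- **Bystanders:** nothing else looked moved in the final side picture.

**Disagreements:** the two cameras differed by about 2 mm, within their calibration. The side view put the plate's top about 1.2 mm above its nominal height at both ends. The hand pose did not show this, so I took it as a camera offset.

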